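# Restock the cleaning caddy from behind the rack's retaining rail

### The arm

A 6-joint arm with a two-finger parallel gripper is mounted at the origin on the work surface. World frame = base frame: x ahead of the robot, y to its left, z up, the work surface at z = 0. Lengths are in m, angles in rad, forces in N, time in s.
With the tool pointing down it reaches from about 0.25 to 0.775 m from the base axis. Payload 8.9 kg.
Tool frame: the origin (TCP) lies at the very end of the fingers, on their centre line; the grasp point (between the pads) lies 19 mm behind it (robot.grip_depth is the distance from the TCP to the grasp point, in m); x points along the fingers, y is the direction in which the jaws open and shut, and the axes are right-handed (so a half turn about x gives the same grasp; the last joint's range is limited). The gripper opens to 85 mm and grips with 20 to 120 N. Pads are 22 mm wide; open, the fingers measure 114 mm over their backs; the gripper's body (76 mm by 85 mm) begins 54 mm behind the grasp point. The pads swing forward as they close: fully open they stand 13 mm farther back than shut.
Start: joints at [-1.433, 0.291, -0.153, 1.127, 0, 1.431], TCP at [0.143, -0.505, 0.231] pointing down, gripper open.
Joint ranges: [-2.52, 2.52], [-0.91, 1.74], [-1.3, 1.37], [-1.96, 2.02], [-1.52, 1.47], [-3.14, 3.14]. Speed limits (rad/s): [2.22, 2.22, 2.79, 3.14, 3.14, 3.14].

### API

Orientations are given as a unit quaternion [w, x, y, z].
In Python, from plant import robot gives the robot as it stands. Calls block until the motion is done:
- robot.move_ptp(position, orientation): joint-space move of the TCP to a pose.
- robot.servo_line(position, vel=0.15, rot=None, until_force=None): straight line of the TCP; rot=None keeps the orientation; vel is the mean speed in m/s. With until_force (N) it stops when the force on the tool has changed by that much, and returns True; else False.
- robot.goto_joints(angles): joint-space move.
- robot.gripper_to(opening): finger opening in m; the grip force is fixed at half the most; returns when the fingers have stopped.
- robot.wait(seconds).
- robot.ik(position, orientation): joint angles nearest the present ones, or None.
- robot.capture(name): name is "scene" or "top" or "wrist"; returns a dict with "image" (480x640x3 uint8, red, green, blue), "camera_matrix" (3x3 intrinsics, pixels), "extrinsics" (4x4, takes a point from camera to world coordinates); the wrist camera has in their place "mount" (4x4, takes a point from camera to tool coordinates, whose origin is the TCP and whose axes are the tool frame's). Camera axes: x right, y up, looking along -z (the intrinsics and any distortion apply to the point x, -y, -z); pixel columns grow to the right and rows downward; lengths in m; the calibration is good to about 2 mm. A picture is of the moment at which its call begins: read the wrist's pose just before it. There is no depth.
A pose or a line that the arm cannot do raises robot.IKError and nothing moves.
- robot.finish_job(): hands the job in, once; it reports no verdict.
Readings, each from a call of its own:
- robot.current_clock(): time.
- robot.current_qpos(): joint angles.
- robot.current_dq(): joint speeds.
- robot.current_joint_efforts(): joint torques, N m.
- robot.current_ee_pos(): TCP position.
- robot.current_orientation(): TCP orientation.
- robot.current_ft_force(): force on the tool from outside, world axes, zero at the start.
- robot.current_moment(): the same for the moment, N m.
- robot.current_opening(): finger opening in m.
Only numpy, scipy, OpenCV 4.12 (cv2) and the standard library are available. Lean on these libraries where they do the work, as an engineer would, in place of code of your own. Each camera call takes 0.05 s, during which the arm holds its last target.

### The job

Restock the cleaning caddy: take the wipes canister and the trigger spray bottle off the lower deck of the steel rack, lifting each one over the front retaining rail and drawing it forward from under the set-back top shelf, and stand them upright in the caddy, one in each bay. Keep them upright on the way, set them down gently rather than dropping them, do not jam them against the rail or the top shelf, and leave all the other goods where they stand.

Things in the scene. Friction and masses are not known exactly. Their poses are not given: they have to be found in the camera images.
- rack: Fixed open-backed bench rack of grey slotted steel angle, 518 wide (its y), 157 deep, 347 high. Origin: on the bench below the line of goods; x to the rear, away from the robot, y left, z up. Lower deck top z = 45, x -55 to 95; four goods stand on it at y about -150, -50, 50, 150, x = 0 (+-6), in any order. End posts 24 square at y = +-247: at x = -43 only 95 high, at x = 30 and 83 347 high.
- front_rail (a point): Middle of the top edge of the rack's front retaining rail, a round steel bar 8 thick along the rack's y, 51 in front of the rack's origin, top 40 above the deck (z = 85); a thinner bar runs below it. Like rails close the ends and the back. Axes as the rack's.
- top_shelf_edge (a point): Middle of the lower front edge of the set-back top shelf: 18 behind the rack's origin, underside at z = 320, 22 thick, reaching back 84 and over the rack's whole width; it overhangs the rear part of the goods. Boxes up to 60 high stand on it. Axes as the rack's.
- canister: Wanted: wipes canister, a plain upright cylinder 62 in diameter and 160 high, white with paper label and a grey lid (top 31 mm, same diameter); the widest round thing on the rack. 0.3 to 0.55 kg. Origin: centre of its underside, z up along its axis.
- bottle: Wanted: trigger spray bottle, 172 high, 0.2 to 0.4 kg. Round body 54 in diameter to z = 108, shoulder, collar 29 in diameter (z 127 to 142), spray head on top (see spray_head). Origin: centre of its underside on the body axis; z up; the nozzle points to its -x, that is to the rack's front, turned up to 0.4 rad either way from the rack's -x.
- spray_head (a point): Centre, on the bottle's axis, of the spray head, 157 above the bottle's underside: flat-sided block 26 wide (y), 30 high (z), x from -39 to 21 about this point, with a nozzle to x = -50 and a 16 wide trigger hanging under its front (x about -31) down 50 below this point. Axes as the bottle's.
- aerosol: Bystander on the rack: aerosol can, upright cylinder 52 in diameter, 166 high, slightly narrower white cap. Origin: centre of its underside, z up. Leave it alone.
- refill: Bystander on the rack: upright cardboard refill carton 56 x 56 x 150 high, with a paper strip. Origin: centre of its underside, z up. Leave it alone.
- caddy: Grey plastic cleaning caddy, loose, 0.9 kg, on the bench in front of the rack, left or right of the midline: open box 140 (its x) x 266 (its y) x 70 high, walls and floor 6 thick; a 6 thick, 70 high divider at y = 0 makes two bays. Origin: centre of its underside, z up.
- bay_a (a point): Centre of the floor of the caddy's bay on its +y side, 65 from the caddy's middle, 6 above the bench. The bay is 128 (x) x 124 (y) inside and 64 deep. Axes as the caddy's.
- bay_b (a point): Centre of the floor of the caddy's other, equal bay, on its -y side, 65 from the caddy's middle, 6 above the bench. Axes as the caddy's.
- caddy_handle (a point): Highest point, 139 above the bench, of the caddy's arched carrying handle: a bar 14 thick standing over the divider in the caddy's plane y = 0, from x = -67 to 67; its level part spans x = -30 to 30. Axes as the caddy's.
- carton: Bystander: closed cardboard carton 110 (its x) x 150 (its y) x 90 high on the bench in front of the rack, across the midline from the caddy. Origin: centre of its underside, z up. Leave it alone.
- tape: Bystander: roll of clear packing tape lying flat on the bench near the midline, 100 outside, 76 inside diameter, 48 high. Origin: centre of its underside, z up. Leave it alone.

How it is judged:
By the outcome, as a careful person would: the job done as asked, in the order asked, and still so for the second after the job is handed in, with the robot touching nothing.
It also fails if it takes over 64 s, if anything falls off the work surface, if the arm or the gripper's body presses on something with over 40 N, if the wrist force passes 120 N, or if a joint passes its speed limit or range.

## Working session

There is one attempt and no reset: what is moved stays moved. The work goes in short steps, each a Python script; the robot and the scene stay as the last script left them, time stands still between calls to the robot, and variables do not carry over. Pictures are saved under pics/ and viewed, and the job is handed in when it is done.

```bash
ls; mkdir -p pics; cat > h.py <<'E'
import numpy as np, cv2
from plant import robot
def cap(n,fn):
    p=np.array(robot.current_ee_pos());q=robot.current_orientation()
    d=robot.capture(n);cv2.imwrite('pics/'+fn,d['image'][:,:,::-1]);
    d['p']=p;d['q']=q;return d
E
python3 - <<'E'
from h import *
import pickle
for n in ['scene','top']:
    d=cap(n,n+'0.png'); pickle.dump(d,open(n+'0.pkl','wb'))
    print(n,{k:np.round(v,4).tolist() for k,v in d.items() if k not in('image','p','q')})
print(robot.current_clock(),robot.current_orientation(),robot.current_opening())
E
```

```text
pics
scene {'camera_matrix': [[496.6034, 0.0, 316.2964], [0.0, 496.6034, 244.3752], [0.0, 0.0, 1.0]], 'extrinsics': [[-0.9997, 0.0243, -0.0035, 0.5273], [-0.023, -0.8759, 0.482, 0.5885], [0.0087, 0.4819, 0.8762, 1.2872], [0.0, 0.0, 0.0, 1.0]]}
top {'camera_matrix': [[443.1965, 0.0, 320.1584], [0.0, 443.1965, 239.4926], [0.0, 0.0, 1.0]], 'extrinsics': [[0.0105, 0.9977, -0.0663, 0.4556], [-0.9992, 0.0078, -0.0396, -0.029], [-0.039, 0.0667, 0.997, 1.1054], [0.0, 0.0, 0.0, 1.0]]}
0.1 [ 0.09713756  0.70034764  0.09794464 -0.70034586] 0.08540000749436821
```

View pics/scene0.png

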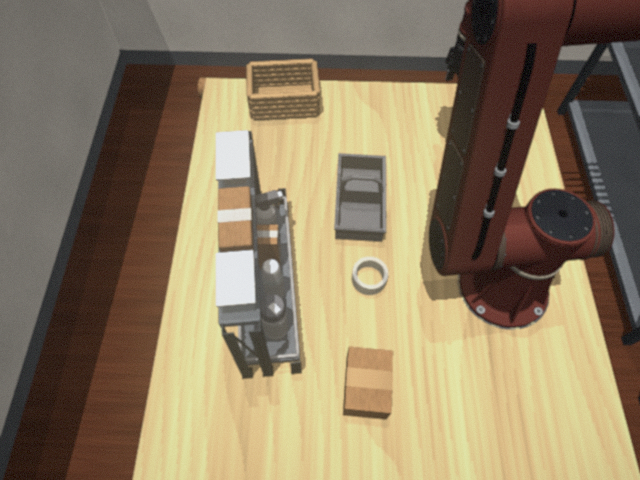

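View pics/top0.png

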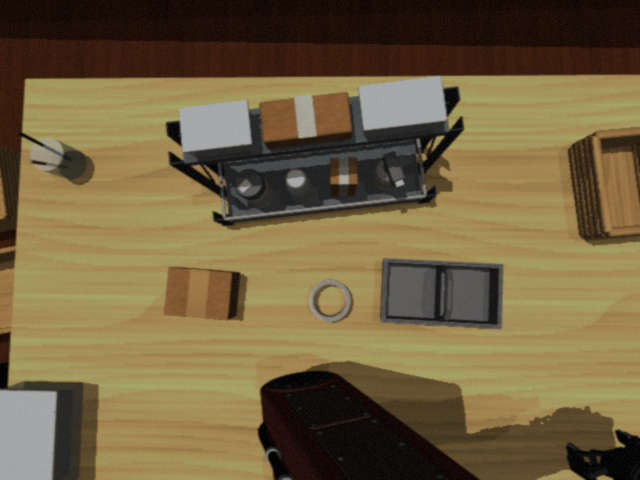

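```bash
python3 - <<'E'
import cv2
a=cv2.imread('pics/top0.png');cv2.imwrite('pics/t1.png',cv2.resize(cv2.convertScaleAbs(a[130:230,200:450],alpha=1.6,beta=20),None,fx=3.2,fy=3.2,interpolation=2))
a=cv2.imread('pics/top0.png');cv2.imwrite('pics/t2.png',cv2.resize(cv2.convertScaleAbs(a[245:340,290:520],alpha=1.3),None,fx=3.4,fy=3.4,interpolation=2))
a=cv2.imread('pics/scene0.png');cv2.imwrite('pics/s1.png',cv2.resize(cv2.convertScaleAbs(a[170:390,210:410],alpha=1.5,beta=20),None,fx=2.7,fy=2.7,interpolation=2))
E
```

```text
(no output)
```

View pics/t1.png

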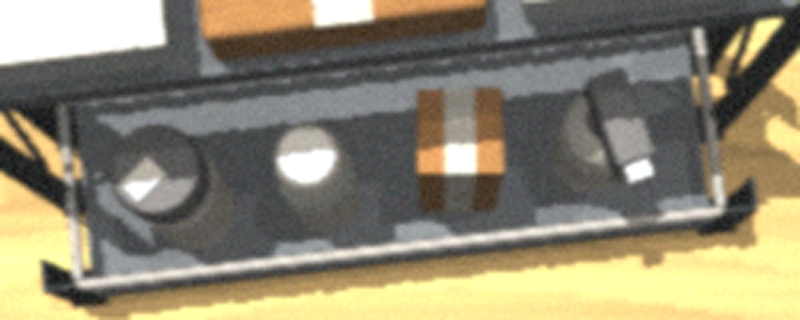

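View pics/t2.png

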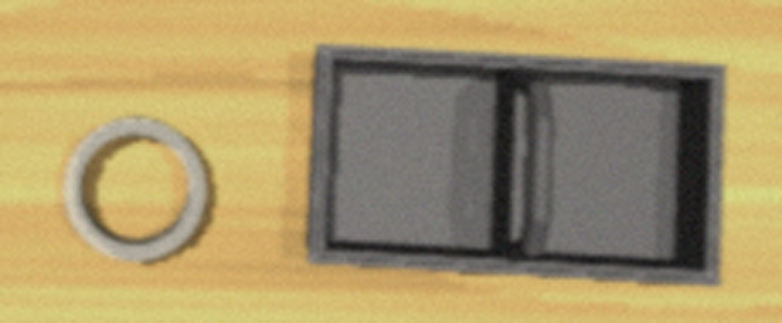

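View pics/s1.png

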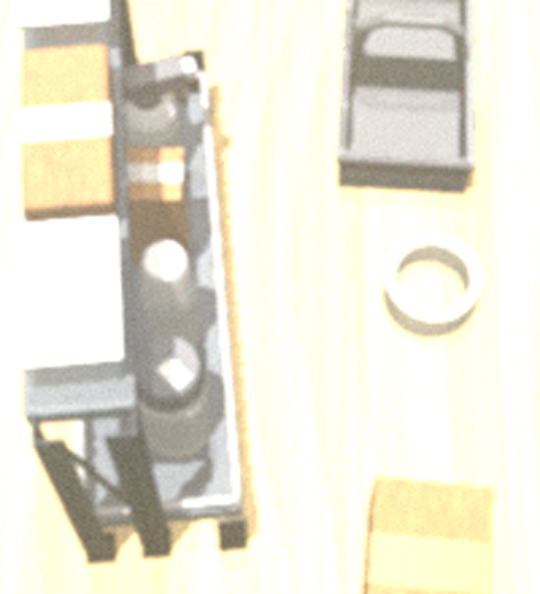

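```bash
cat >> h.py <<'E'
import pickle
def ray(d,uv):
    K=d['camera_matrix'];E=d['extrinsics']
    u,v=uv
    r=np.array([(u-K[0,2])/K[0,0],-(v-K[1,2])/K[1,1],-1.]);r=E[:3,:3]@r
    return E[:3,3],r
def onz(d,uv,z):
    o,r=ray(d,uv);return o+r*(z-o[2])/r[2]
def proj(d,P):
    E=d['extrinsics'];K=d['camera_matrix'];c=E[:3,:3].T@(np.array(P)-E[:3,3]);c=c*[1,-1,-1]
    return (K@(c/c[2]))[:2]
def look(p,yaw,tilt):
    """p=grasp axis pt ; returns quaternion wxyz: x along yaw, pitched down by tilt, y horizontal"""
    from scipy.spatial.transform import Rotation as R
    x=np.array([np.cos(yaw)*np.cos(tilt),np.sin(yaw)*np.cos(tilt),-np.sin(tilt)])
    y=np.array([-np.sin(yaw),np.cos(yaw),0]);z=np.cross(x,y)
    q=R.from_matrix(np.c_[x,y,z]).as_quat();return q[[3,0,1,2]],x
E
python3 - <<'E'
from h import *
T=pickle.load(open('top0.pkl','rb'));S=pickle.load(open('scene0.pkl','rb'))
t1=lambda x,y:(x/3.2+200,y/3.2+130)
t2=lambda x,y:(x/3.4+290,y/3.4+245)
s1=lambda x,y:(x/2.7+210,y/2.7+170)
f=lambda n,P:print(n,np.round(P*1000,1))
a=onz(T,t1(80,285),.085);b=onz(T,t1(718,208),.085);f('railL',a);f('railR',b)
d=a-b;print('yaw',np.arctan2(-d[0],d[1]),np.linalg.norm(d), 'mid',(a+b)/2)
f('can',onz(T,t1(160,172),.205));f('can S',onz(S,s1(170,368),.205))
f('aer',onz(T,t1(306,155),.211));f('refill',onz(T,t1(460,123),.195))
f('head rear',onz(T,t1(607,75),.217));f('head front',onz(T,t1(631,158),.217));f('nozz',onz(T,t1(640,172),.207))
for p in [(317,45),(725,67),(720,283),(310,262)]: f('cad',onz(T,t2(*p),.070))
c=sum(onz(T,t2(*p),.070) for p in [(317,45),(725,67),(720,283),(310,262)])/4;f('cad c',c)
f('tape',onz(T,t2(138,190),.048))
f('tape px carton',onz(T,(202,293),.09))
E
```

```text
railL [569.6 234.5  85. ]
railR [ 628.1 -227.6   85. ]
yaw 0.1259654974155563 0.46582378793236334 mid [0.59883514 0.00341661 0.085     ]
can [629.9 153.2 205. ]
can S [628.5 160.2 205. ]
aer [640.   58.1 211. ]
refill [664.6 -40.4 195. ]
head rear [ 690.4 -132.8  217. ]
head front [ 637.3 -147.8  217. ]
nozz [ 630.4 -154.8  207. ]
cad [ 482. -135.   70.]
cad [ 469.7 -409.4   70. ]
cad [ 325.3 -403.7   70. ]
cad [ 335.1 -130.5   70. ]
cad c [ 403.  -269.6   70. ]
tape [380.4 -13.3  48. ]
tape px carton [397.5 282.4  90. ]
```

```bash
cat >> h.py <<'E'
def pose(axis_pt,yaw,tilt,flip=0,fwd=0.017):
    q,x=look(None,yaw,tilt)
    if flip:
        from scipy.spatial.transform import Rotation as R
        q=(R.from_quat(q[[1,2,3,0]])*R.from_euler('x',np.pi)).as_quat()[[3,0,1,2]]
    return np.array(axis_pt)+x*fwd, q
RY=0.126; RX=np.array([np.cos(RY),np.sin(RY),0]);RYv=np.array([-np.sin(RY),np.cos(RY),0])
E
python3 - <<'E'
from h import *
D=np.pi/180
def t(n,p,yaws,tilts):
    print(n)
    for ti in tilts:
        for y in yaws:
            for f in (0,1):
                P,q=pose(p,y,ti*D,f);j=robot.ik(P,q)
                if j is not None: print(ti,round(y,2),f,np.round(j,2))
t('can',[.630,.157,.150],[.126],[0,15,30,45])
t('bot',[.670,-.139,.135],[.126,-.05],[0,5,10])
t('A',[.39,-.2,.11],[-.6,-.3,-.04],[0,5,15,30,45])
t('B',[.39,-.335,.1],[-.3,-.04,.3],[0,5,15,30,45])
print(robot.capture('wrist')['mount'].round(3))
E
```

```text
can
15 0.13 0 [ 0.14  0.91 -1.26 -1.91 -0.01  0.  ]
15 0.13 1 [ 0.14  0.91 -1.26 -1.91 -0.01 -3.14]
30 0.13 0 [ 0.14  0.48 -1.14 -1.09 -0.01  0.  ]
30 0.13 1 [ 0.14  0.48 -1.14 -1.09 -0.01 -3.14]
45 0.13 0 [ 0.13  0.29 -0.9  -0.4  -0.01  0.01]
45 0.13 1 [ 0.13  0.29 -0.9  -0.4  -0.01 -3.14]
bot
10 0.13 0 [-0.62  0.98 -1.1  -1.84  0.74 -0.16]
10 0.13 1 [-0.62  0.98 -1.1  -1.84  0.74  2.98]
A
45 -0.04 0 [-1.12  0.13 -1.25 -0.26  0.67 -0.93]
45 -0.04 1 [-1.12  0.13 -1.25 -0.26  0.67  2.22]
B
0 0.3 0 [-1.52  1.2  -0.33  1.61  1.33 -3.14]
0 0.3 1 [-1.52  1.2  -0.33  1.61  1.33 -0.  ]
5 -0.04 0 [-1.54  1.04 -1.2  -1.38  1.46 -0.86]
5 -0.04 1 [-1.54  1.04 -1.2  -1.38  1.46  2.29]
5 0.3 0 [-1.51  1.06 -0.41  1.32  1.31 -2.8 ]
5 0.3 1 [-1.51  1.06 -0.41  1.32  1.31  0.34]
15 -0.04 0 [-1.51  0.73 -1.14 -0.67  1.29 -1.19]
15 -0.04 1 [-1.51  0.73 -1.14 -0.67  1.29  1.95]
15 0.3 0 [-1.49  0.83 -0.56  0.86  1.23 -2.29]
15 0.3 1 [-1.49  0.83 -0.56  0.86  1.23  0.86]
30 -0.04 0 [-1.42  0.48 -1.07 -0.3   1.02 -1.2 ]
30 -0.04 1 [-1.42  0.48 -1.07 -0.3   1.02  1.95]
30 0.3 0 [-1.42  0.6  -0.67  0.56  1.03 -1.87]
30 0.3 1 [-1.42  0.6  -0.67  0.56  1.03  1.28]
45 -0.3 0 [-1.2   0.27 -1.14 -0.39  0.59 -0.73]
45 -0.3 1 [-1.2   0.27 -1.14 -0.39  0.59  2.41]
45 -0.04 0 [-1.28  0.31 -0.97 -0.02  0.73 -1.12]
45 -0.04 1 [-1.28  0.31 -0.97 -0.02  0.73  2.02]
45 0.3 0 [-1.31  0.44 -0.69  0.48  0.78 -1.62]
45 0.3 1 [-1.31  0.44 -0.69  0.48  0.78  1.52]
[[-0.     0.265 -0.964 -0.143]
 [ 1.     0.    -0.    -0.   ]
 [ 0.    -0.964 -0.265 -0.067]
 [ 0.     0.     0.     1.   ]]
```

```bash
cat > scan.py <<'E'
from h import *
D=np.pi/180
def t(n,p,yaws,tilts,fs=(0,1)):
    print(n)
    for ti in tilts:
        for y in yaws:
            for f in fs:
                P,q=pose(p,y,ti*D,f);j=robot.ik(P,q)
                if j is not None: print(ti,round(y,2),f,np.round(j,2))
t('can',[.630,.157,.163],[.126],[30,40],)
t('can up',[.630,.157,.220],[.126],[30,40],[0])
t('can out',[.510,.14,.220],[.126],[30,40],[0])
t('bot',[.670,-.139,.202],[.28],[45,55],)
t('bot up',[.670,-.139,.260],[.28],[45,55],)
t('bot out',[.54,-.15,.260],[.28],[45,55],)
t('A',[.39,-.2,.165],[-.6,-.3,0,.2],[45,55,],[0])
t('A hi',[.39,-.2,.25],[-.6,-.3,0,.2],[45,55,],[0])
t('B',[.39,-.335,.125],[-.3,-.04,.15],[30,40],[0])
t('B hi',[.39,-.335,.21],[-.3,-.04,.15],[30,40],[0])
E
python3 scan.py
```

```text
can
30 0.13 0 [ 0.14  0.43 -1.13 -1.04 -0.01  0.  ]
30 0.13 1 [ 0.14  0.43 -1.13 -1.04 -0.01 -3.14]
40 0.13 0 [ 0.13  0.29 -0.98 -0.57 -0.01  0.01]
40 0.13 1 [ 0.13  0.29 -0.98 -0.57 -0.01 -3.14]
can up
30 0.13 0 [ 0.14  0.25 -1.08 -0.8  -0.01  0.  ]
40 0.13 0 [ 0.13  0.15 -0.91 -0.36 -0.01  0.01]
can out
40 0.13 0 [ 0.13 -0.07 -1.15 -0.38 -0.01  0.  ]
bot
45 0.28 0 [-0.55  0.29 -0.62  0.07  0.55 -0.66]
45 0.28 1 [-0.55  0.29 -0.62  0.07  0.55  2.48]
55 0.28 0 [-0.5   0.31 -0.45  0.34  0.41 -0.68]
55 0.28 1 [-0.5   0.31 -0.45  0.34  0.41  2.47]
bot up
45 0.28 0 [-0.55  0.21 -0.54  0.23  0.55 -0.66]
45 0.28 1 [-0.55  0.21 -0.54  0.23  0.55  2.48]
55 0.28 0 [-0.5   0.25 -0.36  0.49  0.41 -0.68]
55 0.28 1 [-0.5   0.25 -0.36  0.49  0.41  2.47]
bot out
45 0.28 0 [-0.75  0.02 -0.74  0.33  0.65 -0.87]
45 0.28 1 [-0.75  0.02 -0.74  0.33  0.65  2.27]
55 0.28 0 [-0.67  0.05 -0.6   0.53  0.48 -0.85]
55 0.28 1 [-0.67  0.05 -0.6   0.53  0.48  2.29]
A
45 -0.3 0 [-0.97 -0.14 -1.29 -0.24  0.45 -0.51]
45 0 0 [-1.14 -0.04 -1.14  0.08  0.7  -0.99]
45 0.2 0 [-1.19  0.06 -1.    0.33  0.77 -1.31]
55 -0.6 
[... 399 characters left out ...]
96  0.32  0.04 -0.06]
55 -0.3 0 [-0.87 -0.3  -0.93  0.4   0.31 -0.48]
55 0 0 [-1.   -0.2  -0.85  0.57  0.5  -0.91]
55 0.2 0 [-1.05 -0.11 -0.76  0.7   0.58 -1.19]
B
30 -0.04 0 [-1.42  0.4  -1.06 -0.21  1.02 -1.2 ]
30 0.15 0 [-1.43  0.47 -0.83  0.29  1.05 -1.59]
40 -0.3 0 [-1.25  0.24 -1.19 -0.46  0.67 -0.73]
40 -0.04 0 [-1.33  0.29 -0.98 -0.02  0.83 -1.15]
40 0.15 0 [-1.35  0.36 -0.81  0.31  0.87 -1.46]
B hi
30 -0.3 0 [-1.34  0.07 -1.22 -0.44  0.84 -0.7 ]
30 -0.04 0 [-1.42  0.17 -0.97  0.11  1.02 -1.2 ]
30 0.15 0 [-1.43  0.29 -0.76  0.54  1.05 -1.59]
40 -0.3 0 [-1.25 -0.02 -1.06 -0.08  0.67 -0.73]
40 -0.04 0 [-1.33  0.1  -0.88  0.28  0.83 -1.15]
40 0.15 0 [-1.35  0.21 -0.71  0.57  0.87 -1.46]
```

```bash
python3 - <<'E'
from h import *
D=np.pi/180
P,q=pose([.630,.157,.167],.126,40*D,0,.013)
_,x=look(None,.126,40*D)
robot.move_ptp(P-x*.16,q)
print(robot.current_clock(),robot.current_ee_pos(),robot.current_qpos())
d=cap('wrist','w1.png');pickle.dump(d,open('w1.pkl','wb'));print(d['camera_matrix'])
cap('top','top1.png')
E
```

```text
2.7667 [0.51868174 0.14233816 0.26159786] [ 0.13796648 -0.20946659 -1.05902992 -0.1513872  -0.01002567  0.0086012 ]
[[377.93772137   0.         317.24375047]
 [  0.         377.93772137 241.91699106]
 [  0.           0.           1.        ]]
```

View pics/w1.png

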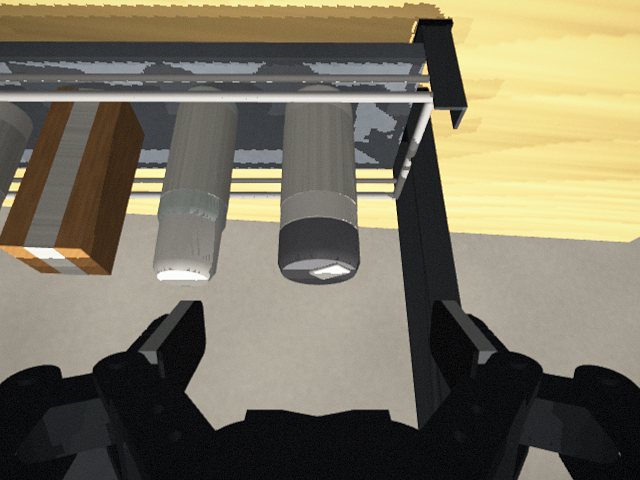

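View pics/top1.png

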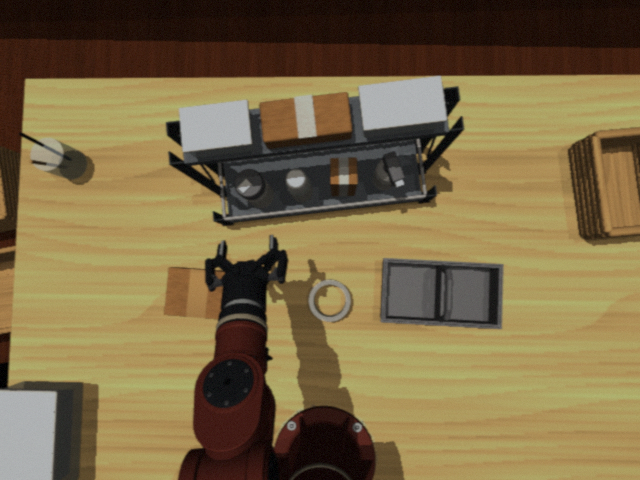

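```bash
cat >> h.py <<'E'
def wext(d):
    from scipy.spatial.transform import Rotation as R
    T=np.eye(4);q=np.array(d['q']);T[:3,:3]=R.from_quat(q[[1,2,3,0]]).as_matrix();T[:3,3]=d['p']
    d['extrinsics']=T@d['mount'];return d
E
python3 - <<'E'
from h import *
d=wext(pickle.load(open('w1.pkl','rb')))
print(onz(d,(318.5,230.5),.174)+.031*RX, onz(d,(318,283),.205)+.031*RX)
print(onz(d,(318,97.),.085))
# rail line
a=onz(d,(10,97),.085);b=onz(d,(420,96),.085);e=a-b;print(a,b,np.arctan2(e[0],-e[1]))
E
```

```text
[0.65430811 0.16028472 0.174     ] [0.68712621 0.16404595 0.205     ]
[0.57808557 0.15029024 0.085     ]
[ 0.60681496 -0.07904035  0.085     ] [0.56763288 0.22585447 0.085     ] 0.1278096512832201
```

```bash
python3 - <<'E'
from h import *
d=wext(pickle.load(open('w1.pkl','rb')))
a=d['image'][190:290,318].astype(int).sum(1);print(a.tolist())
for r in (217,230): print(r,onz(d,(318.5,r),.174)+.031*RX)
for r in (262,283): print(r,onz(d,(318.5,r),.205))
E
```

```text
[363, 369, 359, 374, 365, 381, 375, 359, 366, 387, 376, 369, 371, 373, 357, 362, 372, 363, 362, 376, 380, 368, 359, 378, 369, 413, 369, 236, 162, 156, 179, 169, 166, 168, 177, 171, 160, 164, 171, 183, 181, 171, 185, 173, 172, 170, 178, 177, 171, 167, 178, 171, 182, 192, 185, 173, 180, 183, 188, 204, 202, 223, 222, 248, 251, 252, 267, 262, 294, 426, 477, 474, 465, 464, 473, 464, 473, 440, 397, 415, 603, 748, 765, 700, 510, 518, 549, 423, 230, 180, 202, 206, 199, 188, 278, 446, 506, 494, 500, 493]
217 [0.63281369 0.1575302  0.174     ]
230 [0.65345591 0.16017551 0.174     ]
262 [0.6104363  0.15467105 0.205     ]
283 [0.65632157 0.16055127 0.205     ]
```

```bash
python3 - <<'E'
from h import *
D=np.pi/180
P,q=pose([.630,.1571,.167],.126,40*D,0,.013)
print(robot.servo_line(P,vel=.15,until_force=6),robot.current_ee_pos(),P,robot.current_ft_force())
d=cap('wrist','w2.png')
E
```

```text
False [0.63960757 0.15835907 0.15903578] [0.63987963 0.15835146 0.15864376] [-0.01663075 -0.85535469 -0.24835558]
```

View pics/w2.png

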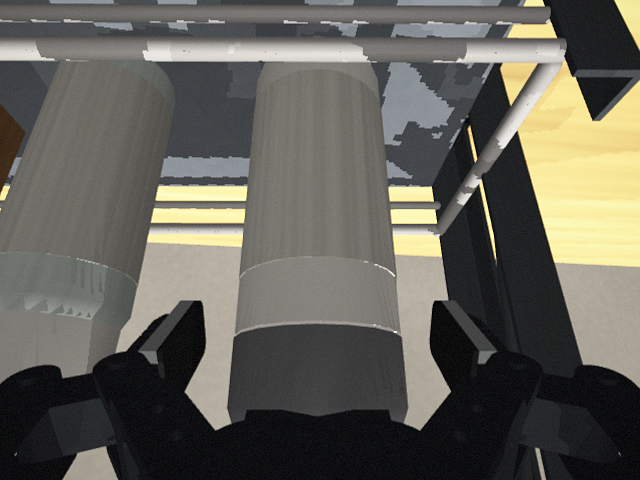

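```bash
python3 - <<'E'
from h import *
robot.gripper_to(0.05)
print(robot.current_opening(),robot.current_clock(),robot.current_ft_force())
p=np.array(robot.current_ee_pos())
robot.servo_line(p+[0,0,.06],vel=.1)
print(robot.current_opening(),robot.current_ft_force(),robot.current_ee_pos())
cap('wrist','w3.png')
# IK of coming waypoints
D=np.pi/180
up=np.array([.630,.1571,.167+.06])
for n,a,y in [('out',up-.13*RX,.126),('outhi',up-.13*RX+[0,0,.07],.126),('mid',[.45,-.1,.3],.05),('Bhi',[.39,-.335,.3],-.04),('B',[.39,-.335,.13],-.04)]:
    P,q=pose(a,y,40*D,0,.013);j=robot.ik(P,q);print(n,None if j is None else np.round(j,2))
E
```

```text
0.0598756817556647 4.4833 [0.75702083 0.5909828  3.01708473]
0.06018864836151868 [-0.67946618  0.50798554 -5.32093955] [0.639461   0.15832215 0.21816043]
out [ 0.14 -0.12 -1.16 -0.33 -0.01  0.01]
outhi [ 0.14 -0.28 -1.01 -0.04 -0.01  0.01]
mid [-0.79 -0.39 -1.01  0.28  0.61 -0.63]
Bhi [-1.34 -0.05 -0.72  0.59  0.83 -1.16]
B [-1.34  0.27 -0.98  0.02  0.83 -1.16]
```

View pics/w3.png

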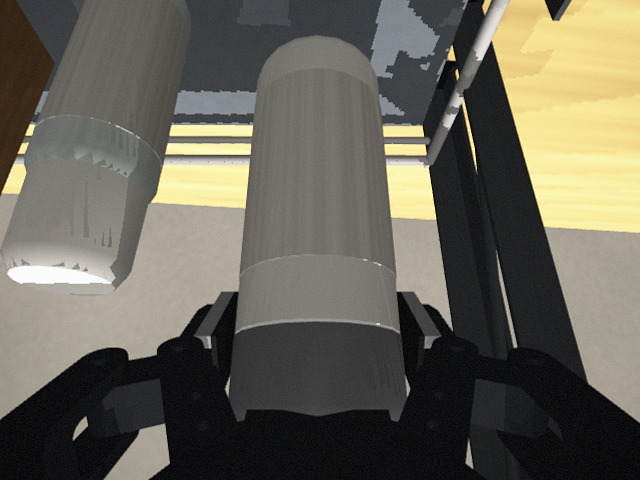

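```bash
python3 - <<'E'
from h import *
D=np.pi/180
up=np.array([.630,.1571,.167+.0595])
for a,y,v in [(up-.13*RX,.126,.15),(up-.13*RX+[0,0,.075],.126,.2),(np.array([.45,-.1,.303]),.05,.25),(np.array([.397,-.340,.303]),-.04,.25),(np.array([.397,-.340,.19]),-.04,.15)]:
    P,q=pose(a,y,40*D,0,.013)
    robot.servo_line(P,vel=v,rot=q)
    print(robot.current_clock(),robot.current_ee_pos()-P,robot.current_ft_force(),robot.current_opening())
cap('wrist','w4.png');cap('top','top4.png');cap('scene','s4.png')
E
```

```text
6.3167 [9.42023682e-04 8.81942017e-05 6.52664953e-04] [-0.78751411  0.45224904 -5.00913006] 0.05990547867920438
6.8417 [ 3.17555297e-05 -5.09821849e-05 -6.53655872e-04] [-0.77195678  0.17524827 -5.12592085] 0.060176866898508645
8.1333 [-0.00018951  0.00071687 -0.00073838] [-0.71854185  0.38094172 -4.4702029 ] 0.06024874016352688
9.2667 [ 0.00036477  0.00160844 -0.00021828] [ 0.57740533  0.85306894 -4.83719262] 0.05990575326409734
10.1667 [ 0.00031664 -0.00010936  0.00077561] [-0.57480036 -0.42114261 -4.27754906] 0.05992116921886533
```

View pics/w4.png

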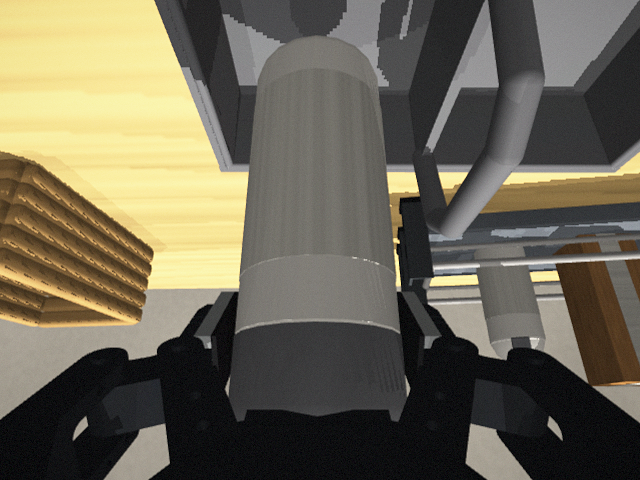

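View pics/top4.png

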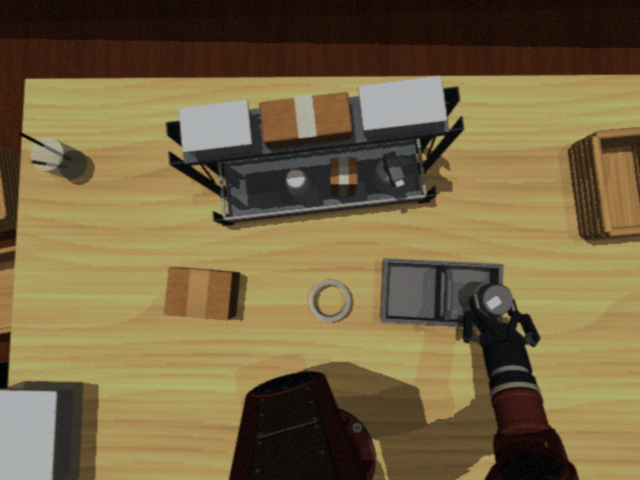

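View pics/s4.png

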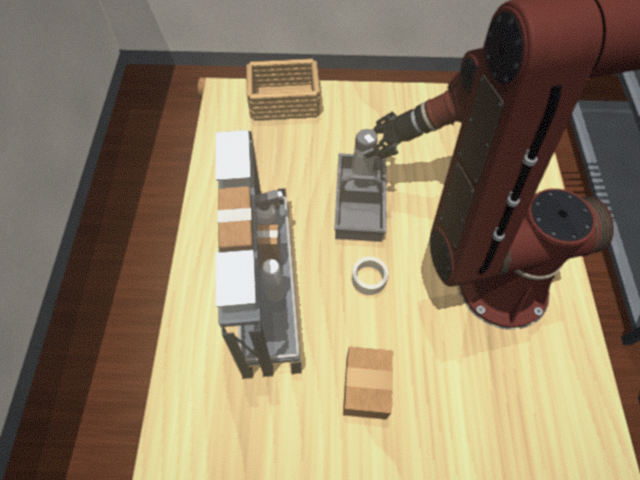

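```bash
python3 - <<'E'
from h import *
D=np.pi/180
P,q=pose([.397,-.340,.140],-.04,40*D,0,.013)
robot.servo_line(P,vel=.1)
P,q=pose([.397,-.340,.120],-.04,40*D,0,.013)
r=robot.servo_line(P,vel=.02,until_force=2.5)
print(r,robot.current_clock(),robot.current_ee_pos(),P,robot.current_ft_force())
cap('wrist','w5.png')
E
```

```text
True 11.5917 [ 0.40721536 -0.34047861  0.12076064] [ 0.40695061 -0.34039824  0.11164376] [-2.04735512  0.25679008  4.09324288]
```

View pics/w5.png

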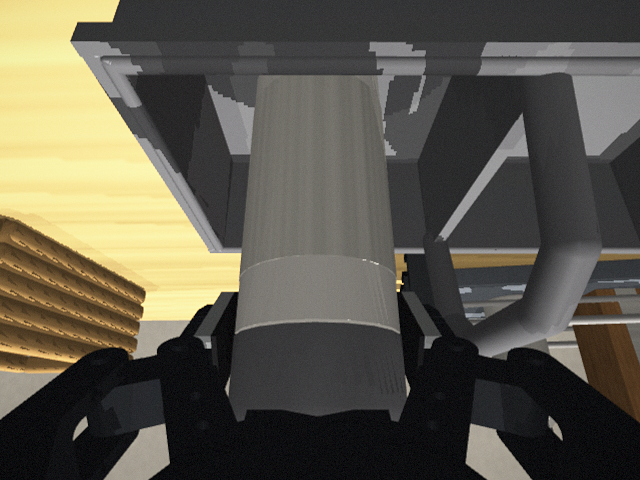

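```bash
python3 - <<'E'
from h import *
D=np.pi/180
robot.gripper_to(.074)
print(robot.current_opening(),robot.current_ft_force())
cap('wrist','w6.png')
_,x=look(None,-.04,40*D)
p=np.array(robot.current_ee_pos())
robot.servo_line(p-x*.10,vel=.12,until_force=6)
print(robot.current_clock(),robot.current_ft_force(),robot.current_ee_pos())
cap('wrist','w7.png')
E
```

```text
0.07409767923175564 [-0.0824901   0.66855317  0.13396815]
12.9667 [-0.64797946 -0.72690509  0.44288745] [ 0.33019347 -0.33655282  0.18400907]
```

View pics/w7.png

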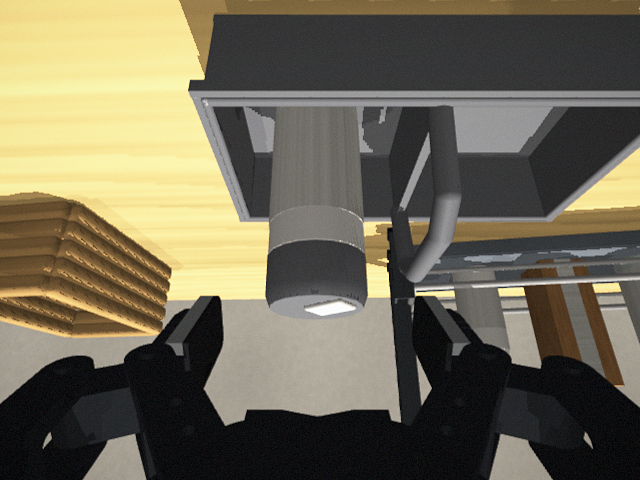

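```bash
python3 - <<'E'
from h import *
D=np.pi/180
p=np.array(robot.current_ee_pos())
robot.servo_line(p+[0,0,.14],vel=.25)
g=np.array([.665,-.140,.202])
P,q=pose(g,.28,45*D,0,.017);_,x=look(None,.28,45*D)
robot.move_ptp(P-x*.17,q)
print(robot.current_clock(),robot.current_ee_pos(),robot.current_qpos())
robot.gripper_to(.065)
d=cap('wrist','w8.png');pickle.dump(d,open('w8.pkl','wb'))
e=cap('top','top8.png')
E
```

```text
14.8167 [ 0.5603846  -0.17020453  0.30921325] [-0.77875878 -0.00208549 -0.58394042  0.5345279   0.66357244 -0.89861072]
```

View pics/w8.png

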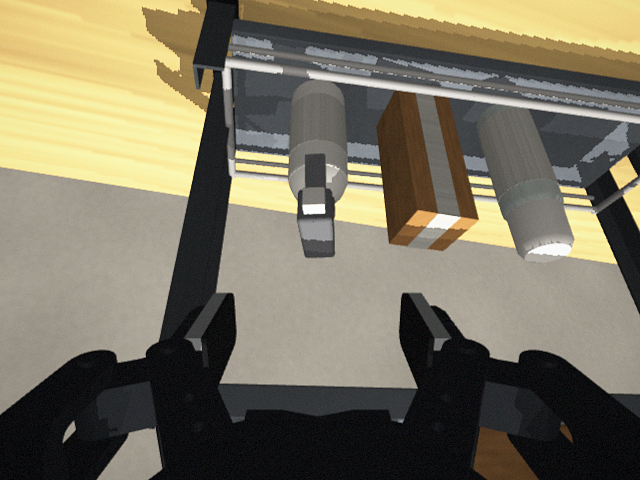

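View pics/top8.png

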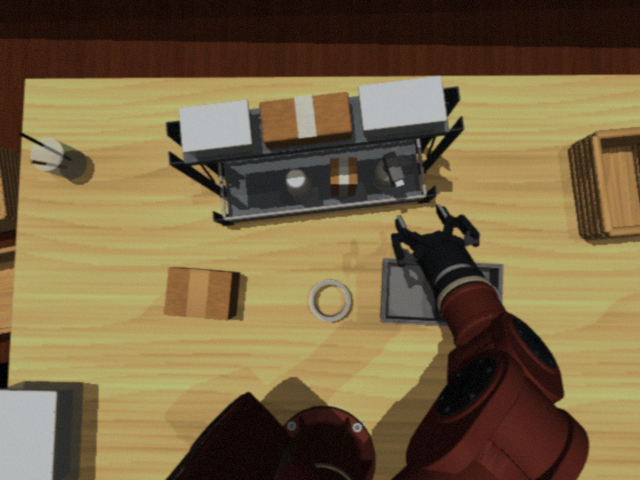

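```bash
python3 - <<'E'
import cv2
a=cv2.imread('pics/w8.png');cv2.imwrite('pics/w8z.png',cv2.resize(a[140:270,270:370],None,fx=4.5,fy=4.5,interpolation=2))
E
```

```text
(no output)
```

View pics/w8z.png

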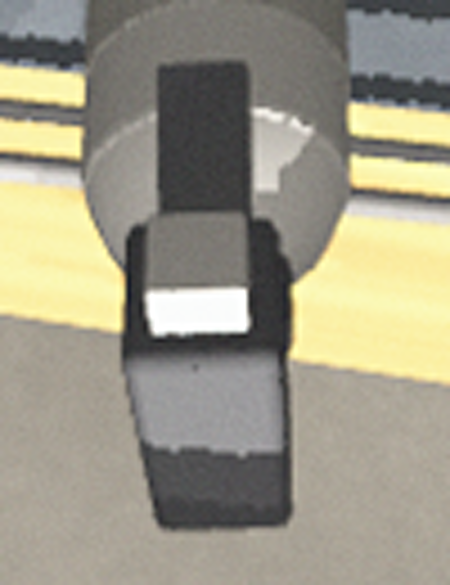

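```bash
python3 - <<'E'
from h import *
d=wext(pickle.load(open('w8.pkl','rb')))
c=lambda x,y:(x/4.5+270,y/4.5+140)
P=[onz(d,c(*p),.217) for p in [(128,354),(289,354),(291,522),(160,522)]]
print(np.round(P,4))
f=(P[0]+P[1])/2;r=(P[2]+P[3])/2;print(f,r,np.linalg.norm(f-r),np.arctan2(*(r-f)[[1,0]]))
u=(r-f)/np.linalg.norm(r-f);print('axis', f+.039*u, r-.021*u,'w',np.linalg.norm(P[0]-P[1]))
# body sides
for row in (85/4.5+140,): print(onz(d,(270+89/4.5,row),.1),onz(d,(270+346/4.5,row),.1))
E
```

```text
[[ 0.6373 -0.1629  0.217 ]
 [ 0.6303 -0.1386  0.217 ]
 [ 0.6848 -0.1203  0.217 ]
 [ 0.6915 -0.1438  0.217 ]]
[ 0.63378387 -0.15073683  0.217     ] [ 0.68812628 -0.13206459  0.217     ] 0.05746085240065286 0.330964871589831
axis [ 0.67066731 -0.13806355  0.217     ] [ 0.66826596 -0.13888866  0.217     ] w 0.02533642686686028
[ 0.70703734 -0.15830472  0.1       ] [ 0.69106713 -0.10239188  0.1       ]
```

```bash
python3 - <<'E'
from h import *
D=np.pi/180
g=np.array([.664,-.1402,.202])
P,q=pose(g,.30,45*D,0,.017);_,x=look(None,.30,45*D)
robot.servo_line(P-x*.1,vel=.15,rot=q)
print(robot.servo_line(P,vel=.12,until_force=6),robot.current_ee_pos()-P,robot.current_ft_force())
cap('wrist','w9.png')
E
```

```text
False [-4.65862314e-05 -3.15007086e-04  6.55638075e-04] [ 0.01686565  0.66017723 -0.20480474]
```

View pics/w9.png

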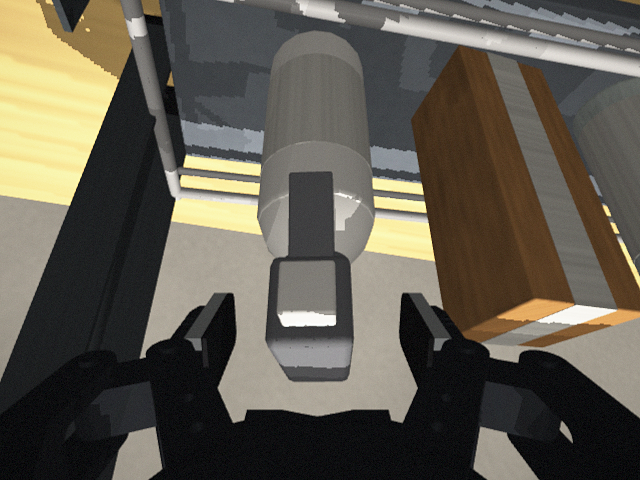

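```bash
python3 - <<'E'
from h import *
D=np.pi/180
yaw=.335
g=np.array([.6695-.006*np.cos(yaw),-.1390-.006*np.sin(yaw),.202])
P,q=pose(g,yaw,45*D,0,.017)
robot.servo_line(P,vel=.05,rot=q)
robot.gripper_to(.015)
print(robot.current_opening(),robot.current_clock(),robot.current_ft_force())
p=np.array(robot.current_ee_pos())
robot.servo_line(p+[0,0,.058],vel=.08)
print(robot.current_opening(),robot.current_ft_force(),robot.current_ee_pos())
cap('wrist','w10.png')
up=g+[0,0,.058]
o=up-.14*RX
for n,a,y,t in [('out',o,yaw,45),('outhi',o+[0,0,.0],.2,45),('Ahi',[.39,-.205,.262],.0,45),('A',[.39,-.205,.163],.0,45),('Ahi',[.39,-.205,.262],.15,45),('A',[.39,-.205,.163],.15,45)]:
    P,q=pose(a,y,t*D,0,.017);j=robot.ik(P,q);print(n,None if j is None else np.round(j,2))
E
```

```text
0.025042539490814995 17.5 [-1.2338664   0.15269061  1.65527214]
0.02519576905212718 [ 0.20103617  1.03440045 -3.30474554] [ 0.67481396 -0.13683565  0.24728506]
out [-0.81  0.04 -0.72  0.43  0.7  -1.  ]
outhi [-0.77 -0.02 -0.8   0.28  0.62 -0.8 ]
Ahi [-1.15 -0.24 -0.94  0.48  0.7  -1.  ]
A [-1.15 -0.03 -1.13  0.08  0.7  -1.  ]
Ahi [-1.18 -0.14 -0.86  0.63  0.76 -1.24]
A [-1.18  0.04 -1.03  0.26  0.76 -1.24]
```

View pics/w10.png

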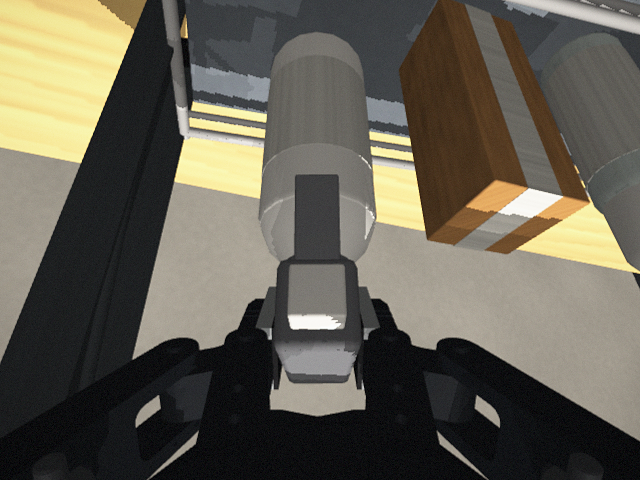

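```bash
python3 - <<'E'
from h import *
D=np.pi/180
yaw=.335
def gp(ax,yaw,z): return np.array([ax[0]-.006*np.cos(yaw),ax[1]-.006*np.sin(yaw),z])
o=gp((.6695,-.139),yaw,.2595)
A=(.401,-.197)
for a,y,v in [(o-.15*RX,yaw,.15),(gp(A,0,.262),0,.2),(gp(A,0,.2),0,.12)]:
    P,q=pose(a,y,45*D,0,.017)
    robot.servo_line(P,vel=v,rot=q)
    print(robot.current_clock(),robot.current_ee_pos()-P,robot.current_ft_force(),robot.current_opening())
cap('wrist','w11.png');cap('scene','s11.png');cap('top','top11.png')
E
```

```text
19.575 [ 0.00038767 -0.00015504  0.00020196] [ 0.16684284 -0.29166688 -2.85693524] 0.02518443934426542
20.3583 [ 0.00059719 -0.00035731  0.00047314] [ 0.28403535 -0.37339745 -3.09126095] 0.025243760267591717
21.025 [ 4.87193550e-04 -1.69815046e-06  2.63473998e-04] [ 0.01075726 -0.14555109 -3.1773921 ] 0.025397878573763164
```

View pics/w11.png

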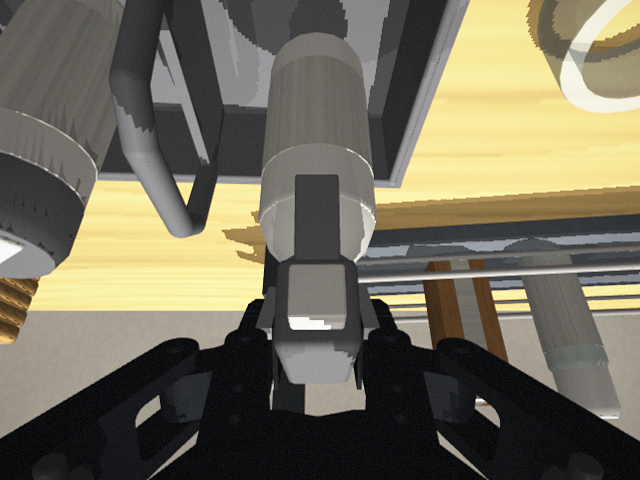

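View pics/s11.png

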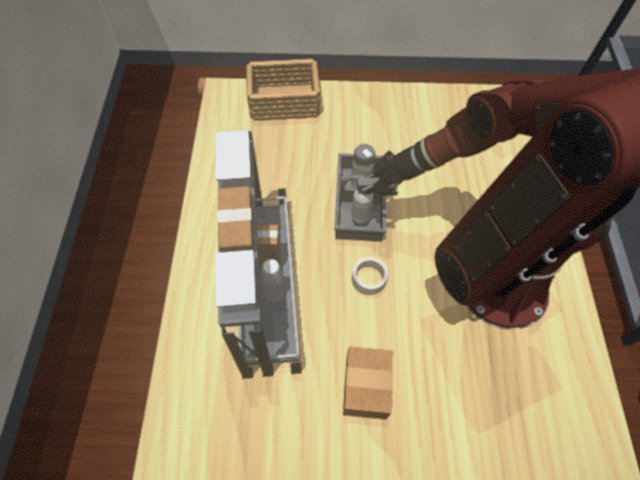

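```bash
python3 - <<'E'
from h import *
D=np.pi/180
A=(.401,-.197)
def gp(ax,yaw,z): return np.array([ax[0]-.006*np.cos(yaw),ax[1]-.006*np.sin(yaw),z])
P,q=pose(gp(A,0,.173),0,45*D,0,.017);robot.servo_line(P,vel=.08)
P,q=pose(gp(A,0,.155),0,45*D,0,.017)
print(robot.servo_line(P,vel=.02,until_force=2.5),robot.current_ee_pos(),P,robot.current_ft_force(),robot.current_clock())
cap('wrist','w12.png')
E
```

```text
True [ 0.4072965  -0.19731291  0.15105733] [ 0.40702082 -0.197       0.14297918] [ 1.11180806 -0.92640124  1.97380704] 22.2417
```

View pics/w12.png

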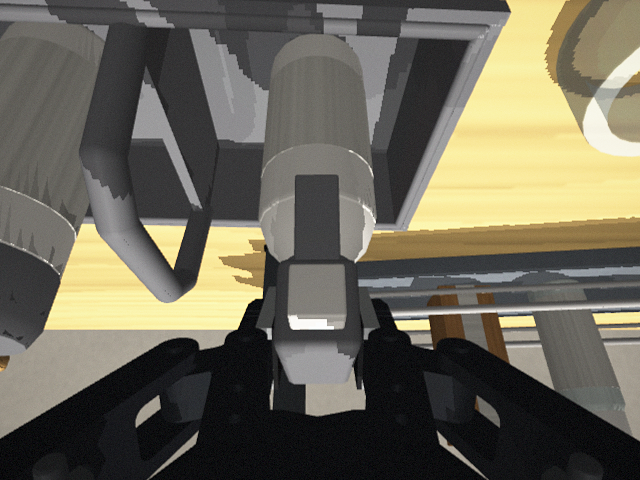

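```bash
python3 - <<'E'
from h import *
D=np.pi/180
robot.gripper_to(.055)
_,x=look(None,0,45*D)
p=np.array(robot.current_ee_pos())
print(robot.servo_line(p-x*.09,vel=.12,until_force=6),robot.current_ft_force())
cap('wrist','w13.png')
robot.servo_line(np.array(robot.current_ee_pos())+[0,0,.08],vel=.2)
robot.goto_joints([-1.9]+list(robot.current_qpos()[1:]))
cap('top','top14.png');cap('scene','s14.png');print(robot.current_clock(),robot.current_ft_force(),robot.current_dq())
a=cv2.imread('pics/top14.png');b=cv2.imread('pics/s14.png')
cv2.imwrite('pics/f.png',np.hstack([cv2.resize(a[100:350,200:520],(480,375)),cv2.resize(b[120:270,220:340+60],(300,375))]))
E
```

```text
False [0.16362179 0.15537053 0.21139571]
25.1 [ 0.67949909  0.08818834 -0.4294664 ] [ 0.0085915  -0.00175192  0.00485786 -0.0013013   0.00010884 -0.00052707]
```

View pics/w13.png

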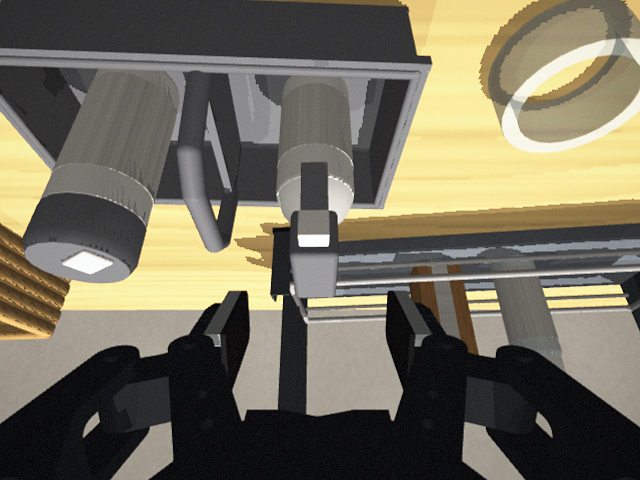

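View pics/f.png

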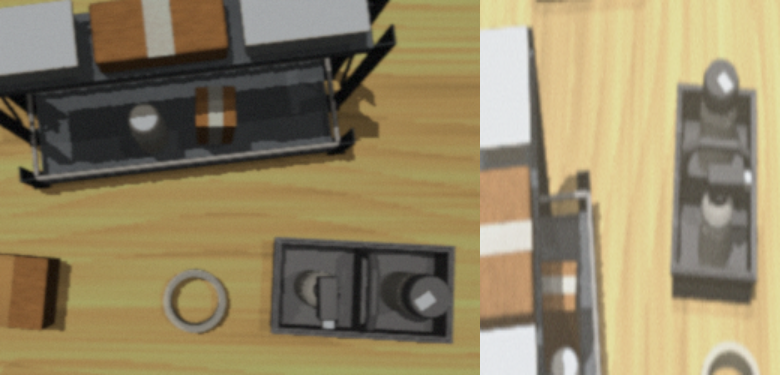

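```bash
python3 - <<'E'
from h import *
a=cv2.imread('pics/top0.png').astype(int);b=cv2.imread('pics/top14.png').astype(int)
for n,(x0,x1,y0,y1) in dict(aer=(278,318,160,205),refill=(325,362,150,200),tape=(305,355,277,325),carton=(160,245,262,322),caddyedge=(378,510,255,332)).items():
    print(n,np.abs(a-b)[y0:y1,x0:x1].mean().round(1))
robot.wait(.5);print(robot.current_clock(),robot.current_ft_force());robot.finish_job()
E
```

```text
aer 2.4
refill 2.6
tape 2.1
carton 2.3
caddyedge 9.3
25.6 [-0.03714946  0.13116438  0.41551123]
the job is handed in; nothing more can be done
```

Both items are in the caddy and the job is handed in at 25.6 s, well inside the 64 s limit. I moved the wipes canister to bay_b first, then the spray bottle to bay_a. Each was lifted about 60 mm, drawn forward clear of the rack, and lowered until it touched the bay floor before I let go.

- **Placement:** the last wrist, top and scene pictures show both standing upright, one in each bay, with the arm clear.
- **Contact forces:** the readings I took never went above about 5.5 N. I printed them only at the end of moves.
- **Other goods:** first and last top-view pictures match to within image noise for the aerosol, refill, tape and carton. I compared the caddy's position only by eye, and it looks unchanged.
- **Disagreements:** the bottle's turn measured 0.28 rad in the top view and 0.33 rad in the wrist view. I corrected the grip to 0.335 rad before closing. The caddy measured about 3% too large in the top view, and both placings still touched down within about 1 mm of the expected height.

No check failed.

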